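# Hang the second gauge on the hook and shut its keeper

## Robot

A 6-joint arm with a two-finger parallel gripper is mounted at the origin on a cart in front of the work surface, level with it; the furniture and walls round the work are solid. World frame = base frame: x ahead of the robot, y to its left, z up, the work surface at z = 0. Lengths are in m, angles in rad, forces in N, time in s.
With the tool pointing down it reaches from about 0.35 to 0.85 m from the base axis. Payload 8.1 kg.
Tool frame: the origin (TCP) lies at the very end of the fingers, on their centre line; the grasp point (between the pads) lies 19 mm behind it; z points along the fingers, y is the line along which they close (so a half turn about z gives the same grasp; the last joint's range is limited). The gripper opens to 85 mm and grips with 20 to 120 N. Pads are 22 mm wide; open, the fingers measure 114 mm over their backs; the gripper's body (76 mm by 85 mm) begins 54 mm behind the grasp point. The pads swing forward as they close: fully open they stand 13 mm farther back than shut.
Start: joints at [-1.374, 0.13, 1.488, -0, 1.523, -0.085], TCP at [0.167, -0.576, 0.231] pointing down, gripper open.
Joint ranges: [-2.96, 2.96], [-0.89, 2.26], [0.02, 2.5], [-1.34, 4.48], [0, 2.73], [-2.66, 2.66]. Speed limits (rad/s): [2.39, 2.39, 2.79, 3.14, 3.14, 3.14].

## Interface

Orientations are given as a unit quaternion [w, x, y, z].
In Python, from rig import ctrl, cams gives the robot as it stands. The module is installed in compiled form; this text tells all that it offers.
- The arm moves only by the tool carry_out, never from a script. Its argument "series" is a list of rows, each an object with "dp": the shift along the tool's x, y, z in cm, a list of three; "turn": the turn about the tool's z in degrees; "claw": the closure, from 0 (fully open) to 1 (shut). In form: [{"dp": [dx, dy, dz], "turn": turn, "claw": claw}, ...]. A call has exactly 5 rows; each row shifts and turns the commanded pose from where the row before left it, along the tool's axes as they then stand; what a row does not reach is not made up. A row lasts 1/12 s, in which the tool goes at most 41.7 mm and 7.16 degrees, less where a joint would pass 70% of its speed; a pose out of reach is approached as far as the arm can. A call with a gripper value outside its range is refused whole. The fingers move at their own pace and stop on an object; "newtons" is the grip in N (left out, the last holds). Time passes only in rows, so rows that do not move let the fingers close, or fill a call up. It gives the time, the measured TCP pose, the force, the opening and the grip force at its end, in the units of the state.
- ctrl.state(): the state, without advancing time (a new reading comes with each control period).
- cams.get_image(name): name is "scene" or "top" or "wrist"; returns a dict with "pixels" (480x640x3 uint8, red, green, blue), "fov_y" (degrees; the focal length in pixels is half the picture's height over the tangent of half this angle, whatever the lens; pixels are square), "cx", "cy" (the principal point, pixels), "R" (3x3) and "t" (3): a world point X has camera coordinates R X + t. Camera axes: x right, y down, z forward; pixel columns grow to the right and rows downward; lengths in m; the calibration is good to about 2 mm. A picture is of the moment at which its call begins. There is no depth.
- ctrl.job_done(): hands the job in; it is judged then, once.
The state is a dict: "clock": time; "joint_positions": joint angles; "joint_velocities": joint speeds; "effort": joint torques, N m; "ee_pos": TCP position; "tcp_rot": TCP orientation; "force": force on the tool from outside, world axes, zero at the start; "wrist_torque": the same for the moment, N m; "opening": finger opening in m; "grip_force": force on a finger pad.
Only numpy, scipy, OpenCV 4.12 (cv2) and the standard library are available. Lean on these libraries where they do the work, as an engineer would, in place of code of your own. Each camera call takes 0.05 s, during which the arm holds its last target. There are 200 camera calls.

## Task

Fold the keeper at the end of the hook's bar down, take the ring gauge (the one with the closed round opening) out of the wooden rack and hang it by its square eye on the bar, in front of the gauge that already hangs there, and let go; then put the keeper fully upright again so that neither gauge can slide off. Do not knock the hanging gauge off or push it along the bar, and leave the jaw gauge in the rack and the things standing about where they are.

Things in the scene. Friction and masses are not known exactly. Their poses are not given: they have to be found in the camera images.
- stand: The hook: fixed steel stand, origin under the middle of its 110 mm square base plate; z up. From its 24 mm round post (216 mm high) a straight level bar, 12 mm thick, runs along the stand's own -x (roughly towards the robot), axis 200 mm above the table, ending at the keeper's pivot 130 mm out from the post's axis.
- bar_middle (a point): Point on the bar's axis 90 mm out from the post's axis, 40 mm short of the keeper's pivot: the free part of the bar. Axes as the stand.
- keeper_pivot (a point): Centre of the keeper's pivot on the bar's axis at the bar's outer end; the pivot pin lies along the stand's y. Axes as the stand.
- keeper (a joint): Angle of the keeper, the flip-up stop at the end of the bar. 0 = straight up (shut: nothing slides off), 1.571 = folded outward and down, in line with the bar and pointing away from the post (open: an eye passes over it). Stiff friction (about 0.05 N m) keeps it where it is left; stops at 0 and 1.571. Pinched in fingers that do not turn with it, it lags: push on until it meets its stop.
- keeper_grip (a point): Point on the keeper's centre line 45 mm from its pivot, where it can be pinched. The keeper is a dark steel flat 60 mm long from pivot to tip, 14 mm wide (along the stand's y) and 8 mm thick; it moves with the keeper, its own z points from pivot to tip.
- ring_gauge_centre (a point): Ring gauge to be hung: aluminium plate 10 mm thick, 180 mm tall, 0.1 to 0.2 kg. Lower part a 110 mm ring with closed round opening (76 mm); above it a head with a square eye and a grip tab. It stands upright in one slot of the rack, foot 8 mm above the table. This point is in the plate's middle, 90 mm above the foot. x: plate's normal, y: along its width, z: up.
- ring_gauge_eye (a point): Centre of the ring gauge's square eye (30 x 30 mm hole through the plate), 127 mm above its foot. Hanging, it lies 9 mm below the bar's axis. The head round the eye is 48 mm wide up to 152 mm above the foot. Axes as the gauge.
- ring_gauge_tab (a point): Middle of the ring gauge's grip tab above the eye, a place to hold it: 36 mm wide (along y), 10 mm thick (along x), from 152 to 180 mm above the foot; this point is 166 mm above the foot.
- jaw_gauge_centre (a point): Jaw gauge, stays in the rack: same size, thickness and head as the ring gauge, but its lower part is a square-cornered fork with two straight legs, open at the bottom. Half-way up (90 mm above its foot). Axes as for the ring gauge.
- hung_gauge_centre (a point): Smaller ring gauge already hanging on the bar near the post, 150 mm tall, plate 10 mm thick, 80 mm ring, head with the same eye and tab (tab's top 75 mm above this point). This point is half-way up, 75 mm above its foot. x is the plate's normal, along the bar.
- hung_gauge_eye (a point): Centre of the hanging gauge's eye, 97 mm above its foot; 30 to 50 mm out from the post's axis, 9 mm below the bar's axis.
- rack: Fixed light-wood rack, 126 x 136 mm and 44 mm high, origin at the middle of its underside. Two slots run along its own y, at x = -36 and +36 mm, 13 mm wide and 36 mm deep, closed at the ends; a gauge stands in each. Lift a gauge 40 mm to free it.
- mug: White mug, 110 mm over the handle, 102 mm high, a bystander at the right. Origin under its middle.
- tape: Roll of masking tape lying flat, 100 mm across, 25 mm high, a bystander. Origin under its middle.
- lid: White porcelain lid with a knob, 89 mm across, 58 mm high, a bystander. Origin under its middle.
Not all that is in view belongs to the job. Leave any yellow look-alike of the part that bears ring_gauge_centre alone.

How it is judged:
By the outcome, as a careful person would: the job done as asked, in the order asked, and still so for the second after the job is handed in, with the robot touching nothing.
It also fails if it takes over 72 s, if anything falls off the work surface, if the arm or the gripper's body presses on something with over 40 N, if the wrist force passes 120 N, or if a joint passes its speed limit or range.

## Working session

There is one attempt and no reset: what is moved stays moved. The work goes in short steps, Python scripts to look and compute and a tool call to move; the robot and the scene stay as the last step left them, time stands still between calls to the robot, and variables do not carry over. Pictures are saved under pics/ and viewed, at most 10 in all, crops included, and the job is handed in when it is done.

Besides the shell and the picture viewer there is one more tool, called after ">>>" by a JSON object that holds its "op" and its "data", one argument or row to a line. carry_out: Moves the arm, as the interface text tells. Its arguments: {"type":"object","properties":{"series":{"type":"array"},"newtons":{"type":"number"}},"required":["series"]}

```bash
mkdir -p pics; cat > h.py <<'E'
from rig import ctrl,cams
import numpy as np,cv2,json
from scipy.spatial.transform import Rotation as Ro
def snap(n,f,crop=None,s=1):
    d=cams.get_image(n); im=d["pixels"][:,:,::-1]
    np.savez('pics/'+f+'.npz',**{k:np.array(v) for k,v in d.items()})
    if crop: im=im[crop[1]:crop[3],crop[0]:crop[2]]
    cv2.imwrite('pics/'+f+'.png',cv2.resize(im,None,fx=s,fy=s,interpolation=cv2.INTER_CUBIC)); return d
def load(f): return dict(np.load('pics/'+f+'.npz'))
def foc(d): return 240/np.tan(np.radians(float(d['fov_y']))/2)
def ray(d,u,v):
    f=foc(d); r=d['R'].T@np.array([(u-d['cx'])/f,(v-d['cy'])/f,1]); return -d['R'].T@d['t'],r
def atz(d,u,v,z):
    c,r=ray(d,u,v); return c+r*(z-c[2])/r[2]
def proj(d,X):
    p=d['R']@np.array(X)+d['t']; f=foc(d); return np.round([d['cx']+f*p[0]/p[2],d['cy']+f*p[1]/p[2]],1)
def tri(obs):
    A=np.zeros((3,3));b=np.zeros(3)
    for d,u,v in obs:
        c,r=ray(d,u,v); r/=np.linalg.norm(r); M=np.eye(3)-np.outer(r,r); A+=M;b+=M@c
    return np.linalg.solve(A,b)
E
python3 - <<'E'
from h import *
a=snap('scene','s0');b=snap('top','t0')
for d in(a,b): print(d['fov_y'],d['cx'],d['cy'],-d['R'].T@d['t'],d['R'][2])
s=ctrl.state();print(s)
E
```

```text
45.7122216510769 325.9709175415989 238.3293967751946 [-0.32689156  1.05951148  0.84673528] [ 0.56748705 -0.69400524 -0.44307467]
48.80848572555663 310.78572248435984 243.36601464966276 [ 0.245661   -0.01911235  1.50213013] [ 0.21263509  0.00747337 -0.9771031 ]
{'clock': 0.1, 'joint_positions': array([-1.37439394e+00,  1.31094482e-01,  1.48921358e+00,  5.07028626e-06,
        1.52299078e+00, -8.53835034e-02]), 'joint_velocities': array([ 0.00055501, -0.00113802, -0.00174905, -0.0006139 ,  0.00104459,
        0.00120433]), 'effort': array([ 2.26325683e-03, -5.70947170e+01, -5.01942372e+01, -1.29369273e-04,
        8.18592991e-03,  5.73415218e-05]), 'ee_pos': array([ 0.16677575, -0.57582451,  0.23032033]), 'tcp_rot': array([-8.51915686e-04,  9.90090654e-01,  1.40427095e-01, -4.48019467e-05]), 'force': array([ 0.3216612 , -0.55681138, -0.02772934]), 'wrist_torque': array([ 0.00242921, -0.04430198, -0.02863664]), 'grip_force': 0.0, 'opening': 0.08536960335701882}
```

View pics/s0.png

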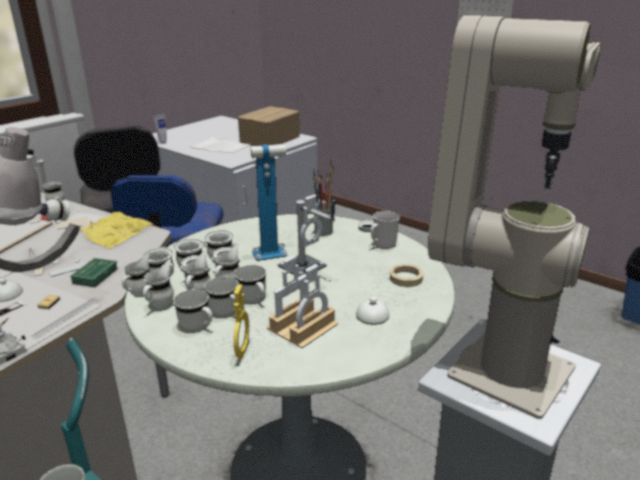

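View pics/t0.png

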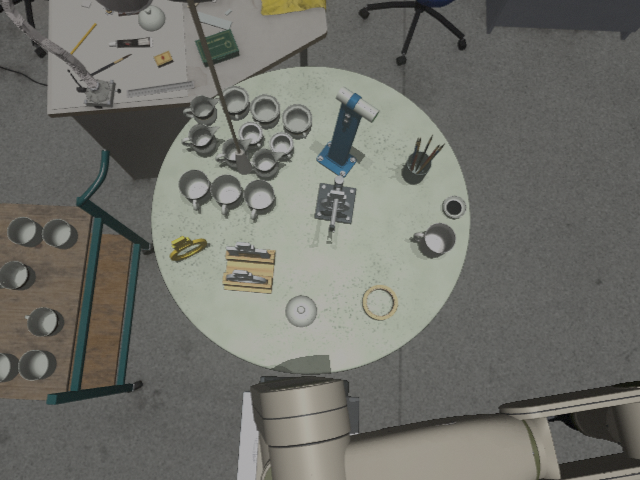

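The scene view shows the rack at (303,320), hook at (302,240), the yellow look-alike at (240,320). The top view shows the rack at (250,268), stand base at (335,203), and keeper end near (331,238). Candidates for the ring gauge in the scene view are: the rack's front plate (313,305), the rear plate (290,295), the yellow one (240,325) and the hung one (308,230). The front one appears round and closed; I'll check it in a crop.

```bash
python3 - <<'E'
import cv2,numpy as np
a=cv2.imread('pics/s0.png')[180:350,250:350];b=cv2.imread('pics/t0.png')[165:305,215:365]
r=lambda i,f:cv2.resize(i,None,fx=f,fy=f,interpolation=cv2.INTER_CUBIC)
a=r(a,3.5)
b=r(b,2.9)
o=np.zeros((max(a.shape[0],b.shape[0]),a.shape[1]+b.shape[1],3),np.uint8);o[:a.shape[0],:a.shape[1]]=a;o[:b.shape[0],a.shape[1]:]=b
print(o.shape);cv2.imwrite('pics/c0.png',o)
E
```

```text
(595, 785, 3)
```

View pics/c0.png

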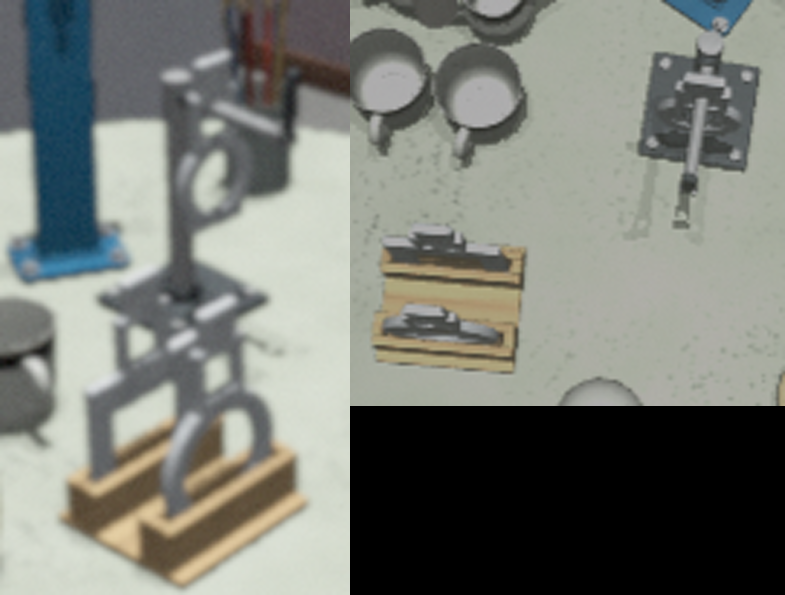

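The crop shows the front plate is the closed ring (to be hung), and the rear one is the square fork. The yellow one is off the rack. Now geometry and a projection check, including the keeper's angle.

```bash
python3 - <<'E'
from h import *
t=load('t0');s=load('s0')
T=lambda x,y:(215+(x-350)/2.9,165+y/2.9)
S=lambda x,y:(250+x/3.5,180+y/3.5)
P=[atz(t,*T(*p),.006) for p in [(655,55),(760,68),(745,168),(640,152)]]
c=np.mean(P,0);print(np.round(P,3),c)
R=[atz(t,*T(*p),.044) for p in [(384,236),(525,247),(512,372),(373,358)]]
print('rack',np.round(R,3),np.mean(R,0))
top=tri([(t,*T(710,40)),(s,*S(175,75))]);print('posttop',top)
for n,p in [('pivdark',(690,182)),('end',(682,222))]:
  for z in(.2,.23,.26):print(n,z,atz(t,*T(*p),z))
print('barend scene',tri([(t,*T(690,182)),(s,*S(285,133))]))
print('ringtab',[atz(t,*T(*p),.188) for p in [(405,310),(442,318)]],'jaw',[atz(t,*T(*p),.188) for p in [(417,230),(460,234)]])
c2=np.mean(R,0)
ya=(P[3]-P[2]+P[0]-P[1]);xa=(P[0]-P[3]+P[1]-P[2]);print('stand yaw',np.degrees([np.arctan2(xa[1],xa[0]),np.arctan2(-ya[0],ya[1])]))
ya=(R[3]-R[2]+R[0]-R[1]);xa=(R[0]-R[3]+R[1]-R[2]);print('rack yaw',np.degrees([np.arctan2(xa[1],xa[0]),np.arctan2(-ya[0],ya[1])]))
E
```

```text
[[ 0.753 -0.027  0.006]
 [ 0.744 -0.134  0.006]
 [ 0.638 -0.123  0.006]
 [ 0.649 -0.016  0.006]] [ 0.6961503  -0.07496356  0.006     ]
rack [[0.543 0.228 0.044]
 [0.538 0.091 0.044]
 [0.417 0.095 0.044]
 [0.423 0.229 0.044]] [0.48022763 0.16069074 0.044     ]
posttop [ 0.69810724 -0.07425253  0.21235943]
pivdark 0.2 [ 0.57218069 -0.06151613  0.2       ]
pivdark 0.23 [ 0.56465794 -0.06053918  0.23      ]
pivdark 0.26 [ 0.5571352  -0.05956223  0.26      ]
end 0.2 [ 0.53603921 -0.05601035  0.2       ]
end 0.23 [ 0.52934914 -0.05516025  0.23      ]
end 0.26 [ 0.52265906 -0.05431015  0.26      ]
barend scene [ 0.57150025 -0.06205439  0.19940073]
ringtab [array([0.44882373, 0.18008256, 0.188     ]), array([0.44342044, 0.14756243, 0.188     ])] jaw [array([0.52004078, 0.17523955, 0.188     ]), array([0.51833114, 0.13737091, 0.188     ])]
stand yaw [-6.0904262  -5.32489545]
rack yaw [-1.2693957  -2.31536452]
```

```bash
cat >> h.py <<'E'
def yaw():
    r=Ro.from_quat(ctrl.state()['tcp_rot'],scalar_first=True).as_matrix(); return np.degrees(np.arctan2(r[1,0],r[0,0]))
def plan(tgt,ang=None,start=None,a0=None,vmax=3.8):
    """rows of dp (cm) and turn (deg) to take TCP to tgt with tool x at world angle ang"""
    st=ctrl.state(); p=np.array(st['ee_pos'] if start is None else start); a=yaw() if a0 is None else a0
    if ang is None: ang=a
    tgt=np.array(tgt,float); dt=-(ang-a)
    n=int(max(np.ceil(np.linalg.norm(tgt-p)*100/vmax),np.ceil(abs(dt)/7),1)); out=[]
    for i in range(n):
        c,s=np.cos(np.radians(a)),np.sin(np.radians(a)); M=np.array([[c,s,0],[s,-c,0],[0,0,-1]])
        dp=np.round(M.T@((tgt-p)/(n-i))*100,1); tu=round((-(ang-a))/(n-i),1)
        p=p+M@dp/100; a-=tu; out.append((list(map(float,dp)),float(tu)))
    print(n,*out,sep='\n'); return p,a
E
python3 - <<'E'
from h import *
t=load('t0');print('lid',atz(t,301,311,.02),'keeper scene pred')
s=load('s0')
for th in (0,45,90):
  e=np.array([.5676-.06*np.sin(np.radians(th)),-.0618+.006*np.sin(np.radians(th)),.2+.06*np.cos(np.radians(th))]);print(th,proj(t,e),proj(s,e))
print(yaw());plan([.48,-.0,.42],88)
E
```

```text
lid [0.37397589 0.01005095 0.02      ] keeper scene pred
0 [333.3 223.6] [332.1 198. ]
45 [330.6 242.2] [343.5 208.2]
90 [328.9 252.6] [348.2 224.5]
16.145120834587022
18
([2.6, -2.6, -1.1], -4.0)
([2.7, -2.4, -1.1], -4.0)
([2.9, -2.2, -1.0], -4.0)
([3.0, -2.0, -1.1], -4.0)
([3.2, -1.8, -1.0], -4.0)
([3.3, -1.6, -1.1], -4.0)
([3.4, -1.3, -1.0], -4.0)
([3.5, -1.1, -1.1], -4.0)
([3.5, -0.8, -1.0], -4.0)
([3.6, -0.6, -1.1], -4.0)
([3.6, -0.3, -1.0], -4.0)
([3.6, -0.1, -1.1], -4.0)
([3.6, 0.2, -1.0], -4.0)
([3.6, 0.4, -1.1], -4.0)
([3.6, 0.7, -1.0], -4.0)
([3.6, 0.9, -1.1], -4.0)
([3.5, 1.2, -1.0], -3.9)
([3.3, 1.4, -1.1], -4.0)
```

>>> {"op": "carry_out", "data": {
  "series": [
    {"dp": [2.6, -2.6, -1.1], "turn": -4, "claw": 0},
    {"dp": [2.7, -2.4, -1.1], "turn": -4, "claw": 0},
    {"dp": [2.9, -2.2, -1], "turn": -4, "claw": 0},
    {"dp": [3, -2, -1.1], "turn": -4, "claw": 0},
    {"dp": [3.2, -1.8, -1], "turn": -4, "claw": 0}
  ]
}}

```text
clock: 0.52
ee_pos: [0.254, -0.4147, 0.2842]
tcp_rot: [-0.0, 0.95, 0.312, -0.0]
force: [0.6, -0.1, 1.2]
opening: 0.0854
grip_force: 0.0
```

>>> {"op": "carry_out", "data": {
  "series": [
    {"dp": [3.3, -1.6, -1.1], "turn": -4, "claw": 0},
    {"dp": [3.4, -1.3, -1], "turn": -4, "claw": 0},
    {"dp": [3.5, -1.1, -1.1], "turn": -4, "claw": 0},
    {"dp": [3.5, -0.8, -1], "turn": -4, "claw": 0},
    {"dp": [3.6, -0.6, -1.1], "turn": -4, "claw": 0}
  ]
}}

```text
clock: 0.93
ee_pos: [0.341, -0.2545, 0.3374]
tcp_rot: [-0.0, 0.882, 0.472, -0.0]
force: [0.6, -1.4, -0.1]
opening: 0.0856
grip_force: 0.0
```

>>> {"op": "carry_out", "data": {
  "series": [
    {"dp": [3.6, -0.3, -1], "turn": -4, "claw": 0},
    {"dp": [3.6, -0.1, -1.1], "turn": -4, "claw": 0},
    {"dp": [3.6, 0.2, -1], "turn": -4, "claw": 0},
    {"dp": [3.6, 0.4, -1.1], "turn": -4, "claw": 0},
    {"dp": [3.6, 0.7, -1], "turn": -4, "claw": 0}
  ]
}}

```text
clock: 1.35
ee_pos: [0.4279, -0.0956, 0.3897]
tcp_rot: [0.0, 0.786, 0.618, -0.0]
force: [0.4, 0.1, 1.3]
opening: 0.0853
grip_force: 0.0
```

>>> {"op": "carry_out", "data": {
  "series": [
    {"dp": [3.6, 0.9, -1.1], "turn": -4, "claw": 0},
    {"dp": [3.5, 1.2, -1], "turn": -4, "claw": 0},
    {"dp": [3.3, 1.4, -1.1], "turn": -4, "claw": 0},
    {"dp": [0, 0, 0], "turn": 0, "claw": 0},
    {"dp": [0, 0, 0], "turn": 0, "claw": 0}
  ]
}}

```text
clock: 1.77
ee_pos: [0.4806, 0.0009, 0.4212]
tcp_rot: [-0.0, 0.717, 0.697, -0.0]
force: [0.2, -0.3, -0.4]
opening: 0.0854
grip_force: 0.0
```

```bash
python3 - <<'E'
from h import *
print(ctrl.state()['ee_pos'],yaw(),ctrl.state()['joint_positions'])
w=snap('wrist','w1');print(w['fov_y'],-w['R'].T@w['t'],w['R'])
E
```

```text
[0.48062022 0.00089435 0.42116128] 88.35473461978727 [-1.04873797e-01 -1.87302413e-01  1.45713940e+00  4.48011689e-06
  1.87222388e+00 -7.61571788e-02]
70.0278649473759 [0.48235899 0.0860831  0.56313289] [[ 0.99957771 -0.02899891 -0.00186257]
 [-0.02679349 -0.94457406  0.32720323]
 [-0.01124787 -0.32701515 -0.94495216]]
```

View pics/w1.png

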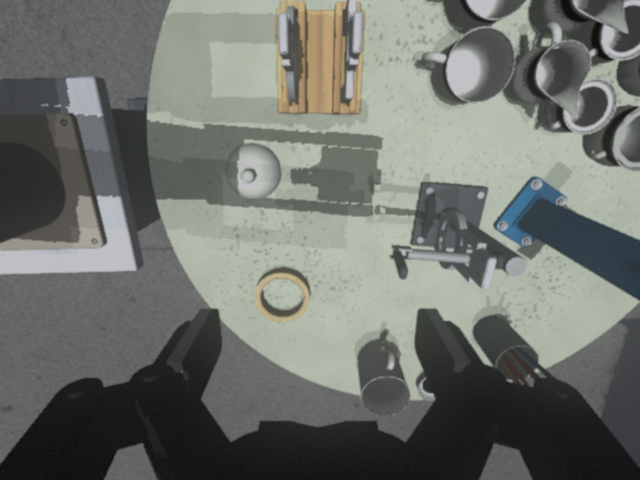

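The wrist picture shows rack at (318,60), base plate (450,215), bar from post (513,265) to its end at (395,252), dark keeper from (394,250) to about (402,276). I compare with predictions.

```bash
python3 - <<'E'
from h import *
import cv2
w=load('w1');t=load('t0')
im=cv2.imread('pics/w1.png')[180:300,370:540];cv2.imwrite('pics/c1.png',np.hstack([cv2.resize(im,None,fx=4.0,fy=4.0,interpolation=cv2.INTER_CUBIC)]))
for th in (0,20,30,45,60,90):
  e=np.array([.5676-.06*np.sin(np.radians(th)),-.0618+.006*np.sin(np.radians(th)),.2+.06*np.cos(np.radians(th))]);print(th,proj(w,e))
print('piv',proj(w,[.5676,-.0618,.2]),'post',proj(w,[.697,-.0747,.216]),'base',proj(w,[.697,-.0747,.006]))
E
```

```text
0 [410.2 279.4]
20 [388.5 276.4]
30 [378.1 273.9]
45 [364.4 269.2]
60 [353.9 263.8]
90 [344.2 253. ]
piv [396.9 256.5] post [517.  269.7] base [448.7 218.7]
```

View pics/c1.png

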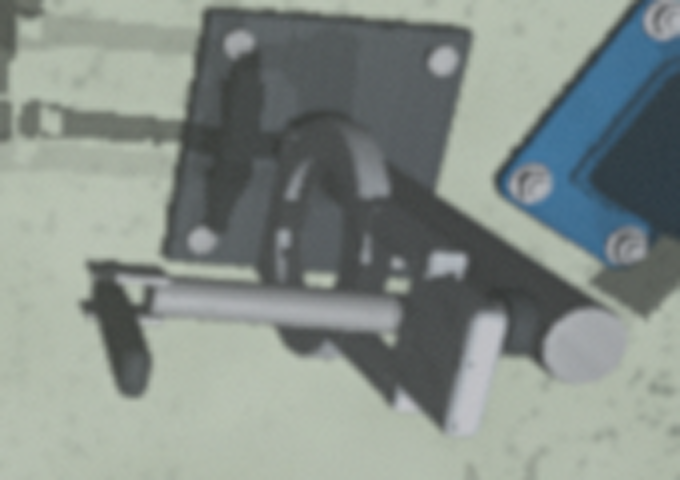

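The keeper is upright (pivot (397,252), tip (403,277)). The wrist view puts the stand about 4 mm further to +y, so I take the mean. Next: closed fingers between keeper and hung gauge, push outward, then down.

```bash
cat >> h.py <<'E'
ST=np.array([.697,-.072,0]); SY=-5.7
def bar(d,z,l=0):
    c,s=np.cos(np.radians(SY)),np.sin(np.radians(SY)); return ST+np.array([-c*d-s*l,-s*d+c*l,z])
E
python3 - <<'E'
from h import *
p,a=plan(bar(.105,.30),84.3)
for q in [(.105,.232),(.15,.232),(.15,.205),(.165,.203)]: p,a=plan(bar(*q),84.3,p,a,1.5)
E
```

```text
5
([-1.2, 2.3, 2.4], 0.8)
([-1.1, 2.3, 2.4], 0.8)
([-1.1, 2.3, 2.4], 0.8)
([-1.0, 2.3, 2.4], 0.8)
([-1.1, 2.4, 2.5], 0.7)
5
([0.0, -0.0, 1.4], 0.0)
([0.0, -0.0, 1.3], 0.0)
([0.0, -0.0, 1.4], 0.0)
([0.0, -0.0, 1.3], 0.0)
([0.0, -0.0, 1.4], 0.0)
4
([0.0, -1.1, -0.0], 0.0)
([0.0, -1.1, -0.0], 0.0)
([0.0, -1.2, -0.0], 0.0)
([0.0, -1.1, -0.0], 0.0)
2
([0.0, -0.0, 1.3], 0.0)
([0.0, -0.0, 1.4], 0.0)
2
([0.0, -0.8, 0.1], 0.0)
([0.0, -0.7, 0.1], 0.0)
```

>>> {"op": "carry_out", "data": {
  "series": [
    {"dp": [-1.2, 2.3, 2.4], "turn": 0.8, "claw": 1},
    {"dp": [-1.1, 2.3, 2.4], "turn": 0.8, "claw": 1},
    {"dp": [-1.1, 2.3, 2.4], "turn": 0.8, "claw": 1},
    {"dp": [-1, 2.3, 2.4], "turn": 0.8, "claw": 1},
    {"dp": [-1.1, 2.4, 2.5], "turn": 0.7, "claw": 1}
  ],
  "newtons": 40
}}

```text
clock: 2.23
ee_pos: [0.5926, -0.065, 0.2988]
tcp_rot: [-0.0, 0.743, 0.669, -0.0]
force: [0.5, 0.2, 0.6]
opening: 0.0253
grip_force: 0.0
```

>>> {"op": "carry_out", "data": {
  "series": [
    {"dp": [0, 0, 0], "turn": 0, "claw": 1},
    {"dp": [0, 0, 0], "turn": 0, "claw": 1},
    {"dp": [0, 0, 0], "turn": 0, "claw": 1},
    {"dp": [0, 0, 0], "turn": 0, "claw": 1},
    {"dp": [0, 0, 0], "turn": 0, "claw": 1}
  ]
}}

```text
clock: 2.65
ee_pos: [0.5927, -0.0628, 0.3027]
tcp_rot: [0.001, 0.742, 0.671, 0.001]
force: [0.3, 0.0, -0.8]
opening: 0.0001
grip_force: 0.0
```

```bash
python3 - <<'E'
from h import *
s=ctrl.state();print(s['ee_pos'],yaw(),s['opening'])
w=snap('wrist','w2');b=cv2.imread('pics/w2.png')
cv2.imwrite('pics/c2.png',b[150:480,150:560])
t=load('w2');print('tcp',proj(t,s['ee_pos']),'piv',proj(t,bar(.13,.2)),'tip',proj(t,bar(.13,.26)),'post',proj(t,bar(0,.216)))
E
```

```text
[ 0.5927168  -0.06283968  0.3026969 ] 84.23404569157456 6.499643821599185e-05
tcp [320.  312.1] piv [285.4 239.2] tip [276.5 272.2] post [466.2 246.1]
```

View pics/c2.png

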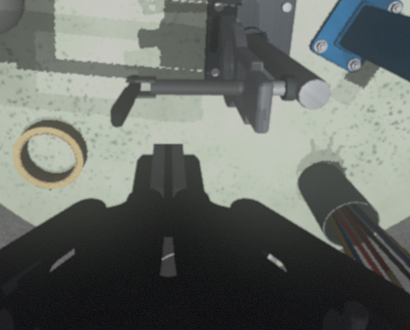

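Crop shows keeper from pivot (280,236) to tip (268,271), hung gauge's tab near (410,250), fingers' end (317,300) — agreement within 2 mm; gap clear. Descend and fold.

>>> {"op": "carry_out", "data": {
  "series": [
    {"dp": [0, 0, 1.4], "turn": 0, "claw": 1},
    {"dp": [0, 0, 1.4], "turn": 0, "claw": 1},
    {"dp": [0, 0, 1.4], "turn": 0, "claw": 1},
    {"dp": [0, 0, 1.4], "turn": 0, "claw": 1},
    {"dp": [0, 0, 1.4], "turn": 0, "claw": 1}
  ]
}}

```text
clock: 3.12
ee_pos: [0.5926, -0.0625, 0.2297]
tcp_rot: [0.0, 0.742, 0.671, 0.0]
force: [0.0, 0.6, -1.0]
opening: 0.0003
grip_force: 0.0
```

>>> {"op": "carry_out", "data": {
  "series": [
    {"dp": [0, -1.1, 0], "turn": 0, "claw": 1},
    {"dp": [0, -1.1, 0], "turn": 0, "claw": 1},
    {"dp": [0, -1.2, 0], "turn": 0, "claw": 1},
    {"dp": [0, -1.1, 0], "turn": 0, "claw": 1},
    {"dp": [0, 0, 0], "turn": 0, "claw": 1}
  ]
}}

```text
clock: 3.53
ee_pos: [0.5467, -0.0579, 0.2299]
tcp_rot: [-0.0, 0.742, 0.671, -0.0]
force: [0.2, -0.0, -0.0]
opening: -0.0001
grip_force: 0.0
```

>>> {"op": "carry_out", "data": {
  "series": [
    {"dp": [0, -0.5, 0.5], "turn": 0, "claw": 1},
    {"dp": [0, -0.5, 0.6], "turn": 0, "claw": 1},
    {"dp": [0, -0.5, 0.6], "turn": 0, "claw": 1},
    {"dp": [0, 0, 0.6], "turn": 0, "claw": 1},
    {"dp": [0, 0, 0.3], "turn": 0, "claw": 1}
  ]
}}

```text
clock: 3.95
ee_pos: [0.5321, -0.0566, 0.2033]
tcp_rot: [-0.001, 0.742, 0.671, -0.001]
force: [-12.0, 0.9, 24.8]
opening: 0.0002
grip_force: 12.7
```

```bash
python3 - <<'E'
from h import *
p,a=plan([.532,-.057,.28])
p,a=plan([.444,.163,.27],88.2,p,a)
E
```

```text
3
([-0.0, -0.0, -2.6], -0.0)
([-0.0, -0.0, -2.5], -0.0)
([-0.0, -0.0, -2.6], -0.0)
7
([3.0, -1.6, 0.1], -0.6)
([3.0, -1.5, 0.2], -0.6)
([3.0, -1.5, 0.1], -0.6)
([3.1, -1.5, 0.2], -0.5)
([3.0, -1.4, 0.1], -0.6)
([3.1, -1.4, 0.2], -0.5)
([3.1, -1.4, 0.1], -0.6)
```

>>> {"op": "carry_out", "data": {
  "series": [
    {"dp": [0, 0, -2.6], "turn": 0, "claw": 1},
    {"dp": [0, 0, -2.5], "turn": 0, "claw": 1},
    {"dp": [0, 0, -2.6], "turn": 0, "claw": 0.3},
    {"dp": [3, -1.6, 0.1], "turn": -0.6, "claw": 0.3},
    {"dp": [3, -1.5, 0.2], "turn": -0.6, "claw": 0.3}
  ]
}}

```text
clock: 4.37
ee_pos: [0.5089, 0.0054, 0.2801]
tcp_rot: [0.001, 0.736, 0.677, 0.001]
force: [0.6, 1.0, -0.3]
opening: 0.0358
grip_force: 0.0
```

>>> {"op": "carry_out", "data": {
  "series": [
    {"dp": [3, -1.5, 0.1], "turn": -0.6, "claw": 0.3},
    {"dp": [3.1, -1.5, 0.2], "turn": -0.5, "claw": 0.3},
    {"dp": [3, -1.4, 0.1], "turn": -0.6, "claw": 0.3},
    {"dp": [3.1, -1.4, 0.2], "turn": -0.5, "claw": 0.3},
    {"dp": [3.1, -1.4, 0.1], "turn": -0.6, "claw": 0.3}
  ]
}}

```text
clock: 4.78
ee_pos: [0.4441, 0.1643, 0.2704]
tcp_rot: [-0.0, 0.718, 0.696, -0.0]
force: [1.2, 0.0, 0.1]
opening: 0.0594
grip_force: 0.0
```

>>> {"op": "carry_out", "data": {
  "series": [
    {"dp": [0, 0, 0], "turn": 0, "claw": 0.3},
    {"dp": [0, 0, 0], "turn": 0, "claw": 0.3},
    {"dp": [0, 0, 0], "turn": 0, "claw": 0.3},
    {"dp": [0, 0, 0], "turn": 0, "claw": 0.3},
    {"dp": [0, 0, 0], "turn": 0, "claw": 0.3}
  ]
}}

```text
clock: 5.2
ee_pos: [0.4455, 0.162, 0.2711]
tcp_rot: [0.0, 0.718, 0.696, -0.0]
force: [0.0, -0.4, -0.0]
opening: 0.0597
grip_force: 0.0
```

```bash
python3 - <<'E'
from h import *
s=ctrl.state();print(s['ee_pos'],yaw(),s['opening'])
snap('wrist','w3');snap('scene','s3');t=load('w3')
for n,X in dict(tcp=s['ee_pos'],tab=[.444,.163,.188],tabl=[.444,.145,.188],tabr=[.444,.181,.188]).items(): print(n,proj(t,X))
E
```

```text
[0.44550709 0.16199776 0.27110883] 88.14276609251651 0.059653240128628666
tcp [319.9 312.2]
tab [317.2 248.6]
tabl [318.  272.1]
tabr [316.3 224. ]
```

View pics/w3.png

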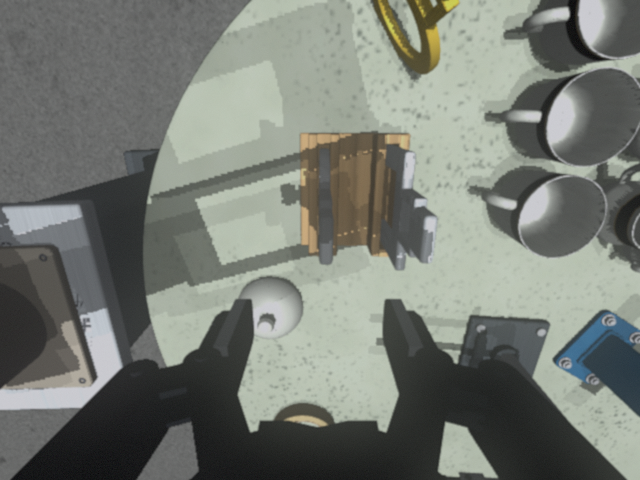

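```bash
python3 - <<'E'
from h import *
b=cv2.imread('pics/w3.png')[120:280,285:455]
b=cv2.resize(cv2.convertScaleAbs(b,alpha=1.8,beta=10),None,fx=3.7,fy=3.7,interpolation=cv2.INTER_CUBIC);cv2.imwrite('pics/c3.png',b)
E
```

```text
(no output)
```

View pics/c3.png

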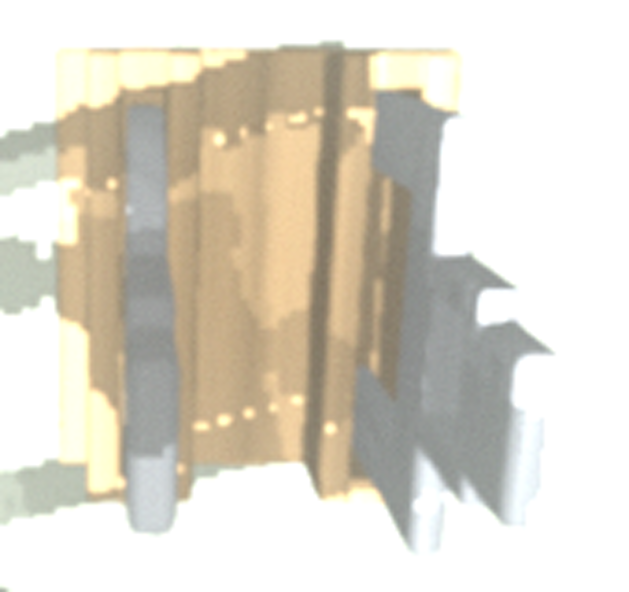

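The ring gauge's tab top spans (319–333, 215–263), i.e. centre at about (0.4505, 0.170): its 10×36 mm size checks. Descend and pinch.

>>> {"op": "carry_out", "data": {
  "series": [
    {"dp": [0.8, 0.5, 1.8], "turn": 0, "claw": 0.3},
    {"dp": [0, 0, 2.5], "turn": 0, "claw": 0.3},
    {"dp": [0, 0, 2.5], "turn": 0, "claw": 0.3},
    {"dp": [0, 0, 2.5], "turn": 0, "claw": 0.3},
    {"dp": [0, 0, 2], "turn": 0, "claw": 0.3}
  ]
}}

```text
clock: 5.72
ee_pos: [0.4499, 0.1701, 0.1563]
tcp_rot: [-0.0, 0.718, 0.696, -0.001]
force: [0.6, -0.5, -0.1]
opening: 0.0599
grip_force: 0.0
```

>>> {"op": "carry_out", "data": {
  "series": [
    {"dp": [0, 0, 0], "turn": 0, "claw": 0.6},
    {"dp": [0, 0, 0], "turn": 0, "claw": 0.8},
    {"dp": [0, 0, 0], "turn": 0, "claw": 1},
    {"dp": [0, 0, 0], "turn": 0, "claw": 1},
    {"dp": [0, 0, 0], "turn": 0, "claw": 1}
  ],
  "newtons": 40
}}

```text
clock: 6.13
ee_pos: [0.4517, 0.1711, 0.1605]
tcp_rot: [0.001, 0.718, 0.696, 0.002]
force: [0.2, -0.1, 5.0]
opening: 0.0092
grip_force: 39.9
```

>>> {"op": "carry_out", "data": {
  "series": [
    {"dp": [0, 0, 0], "turn": 0, "claw": 1},
    {"dp": [0, 0, 0], "turn": 0, "claw": 1},
    {"dp": [0, 0, -0.4], "turn": 0, "claw": 1},
    {"dp": [0, 0, -0.8], "turn": 0, "claw": 1},
    {"dp": [0, 0, -0.8], "turn": 0, "claw": 1}
  ]
}}

```text
clock: 6.55
ee_pos: [0.4501, 0.1708, 0.1788]
tcp_rot: [-0.0, 0.718, 0.696, -0.0]
force: [0.7, -0.0, -1.7]
opening: 0.0094
grip_force: 39.0
```

```bash
sed -i 's/-.072,0/-.0705,0/' h.py; python3 - <<'E'
from h import *
p,a=plan([.4505,.1705,.226])
p,a=plan(bar(.23,.226),84.3,p,a,3)
print(p)
E
```

```text
2
([-0.0, 0.0, -2.4], -0.0)
([-0.0, 0.0, -2.3], -0.0)
8
([-2.7, 0.3, -0.0], 0.5)
([-2.7, 0.3, -0.0], 0.5)
([-2.7, 0.4, -0.0], 0.5)
([-2.7, 0.4, -0.0], 0.5)
([-2.7, 0.4, -0.0], 0.5)
([-2.7, 0.4, -0.0], 0.5)
([-2.7, 0.5, -0.0], 0.5)
([-2.8, 0.4, -0.0], 0.4)
[ 0.4677898  -0.04770095  0.22583817]
```

>>> {"op": "carry_out", "data": {
  "series": [
    {"dp": [0, 0, -1.2], "turn": 0, "claw": 1},
    {"dp": [0, 0, -1.8], "turn": 0, "claw": 1},
    {"dp": [0, 0, -1.7], "turn": 0, "claw": 1},
    {"dp": [-1.4, 0.2, 0], "turn": 0, "claw": 1},
    {"dp": [-2.7, 0.3, 0], "turn": 0.5, "claw": 1}
  ]
}}

```text
clock: 6.97
ee_pos: [0.4548, 0.1314, 0.2282]
tcp_rot: [0.001, 0.72, 0.694, 0.002]
force: [0.3, -0.8, -1.7]
opening: 0.0092
grip_force: 39.2
```

>>> {"op": "carry_out", "data": {
  "series": [
    {"dp": [-2.7, 0.3, 0], "turn": 0.5, "claw": 1},
    {"dp": [-2.7, 0.4, 0], "turn": 0.5, "claw": 1},
    {"dp": [-2.7, 0.4, 0], "turn": 0.5, "claw": 1},
    {"dp": [-2.7, 0.4, 0], "turn": 0.5, "claw": 1},
    {"dp": [-2.7, 0.4, 0], "turn": 0.5, "claw": 1}
  ]
}}

```text
clock: 7.38
ee_pos: [0.4654, -0.0073, 0.2266]
tcp_rot: [0.0, 0.736, 0.677, 0.0]
force: [0.7, -0.7, -1.7]
opening: 0.0093
grip_force: 39.2
```

>>> {"op": "carry_out", "data": {
  "series": [
    {"dp": [-2.7, 0.4, 0], "turn": 0.6, "claw": 1},
    {"dp": [-1.4, 0.3, 0], "turn": 0.3, "claw": 1},
    {"dp": [0, 0, 0], "turn": 0, "claw": 1},
    {"dp": [0, 0, 0], "turn": 0, "claw": 1},
    {"dp": [0, 0, 0], "turn": 0, "claw": 1}
  ]
}}

```text
clock: 7.8
ee_pos: [0.4688, -0.047, 0.2259]
tcp_rot: [-0.0, 0.741, 0.671, 0.0]
force: [-1.0, 0.5, -1.9]
opening: 0.0095
grip_force: 39.2
```

```bash
python3 - <<'E'
from h import *
s=ctrl.state();print(s['ee_pos'],yaw(),s['opening'],s['grip_force'])
snap('wrist','w4');snap('scene','s4');w=load('w4');c=load('s4')
P=dict(tcp=s['ee_pos'],piv=bar(.13,.2),tip=bar(.19,.2),tipup=bar(.13,.26),eye=s['ee_pos']-[0,0,.024],post=bar(0,.216))
for n,X in P.items(): print(n,proj(w,X),proj(c,X))
a=cv2.imread('pics/w4.png')[140:400,220:540];b=cv2.imread('pics/s4.png')[170:330,270:390]
a=cv2.resize(a,None,fx=1.45,fy=1.45,interpolation=cv2.INTER_CUBIC);b=cv2.resize(b,None,fx=2.75,fy=2.75,interpolation=cv2.INTER_CUBIC)
b=cv2.convertScaleAbs(b,alpha=1.2); a=cv2.convertScaleAbs(a,alpha=1.4)
h=max(a.shape[0],b.shape[0]);o=np.zeros((h,a.shape[1]+b.shape[1],3),np.uint8);o[:a.shape[0],:a.shape[1]]=a;o[:b.shape[0],a.shape[1]:]=b
print(o.shape,a.shape);cv2.imwrite('pics/c4.png',o)
E
```

```text
[ 0.46877981 -0.04701885  0.22585974] 84.34741516755439 0.009466975783273502 39.17614459991455
tcp [320. 312.] [358.1 220.6]
piv [502.3 288.4] [331.2 218.6]
tip [392.1 288.3] [347.1 225. ]
tipup [582.6 361.2] [331.1 198.4]
eye [319.8 288.7] [357.9 228.8]
post [778.5 303.4] [299.  200.6]
(440, 794, 3) (377, 464, 3)
```

View pics/c4.png

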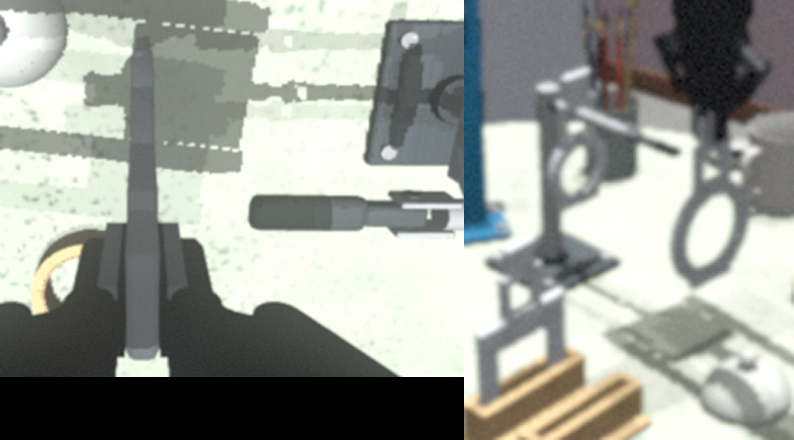

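```bash
python3 - <<'E'
from h import *
w=load('w4');c=load('s4');s=ctrl.state();p=s['ee_pos'];a=np.radians(84.3);u=np.array([np.cos(a),np.sin(a),0])
for z0 in (.148,.152,.156):
  for n,l,h in [('tabtop-',-.018,.18),('tabtop+',.018,.18),('head+',.024,.152),('ring+',.055,.055),('eyebot',0,.112),('ringbot',0,0)]:
    X=p+u*l+[0,0,h-z0];print(z0,n,proj(w,X),proj(c,X))
E
```

```text
0.148 tabtop- [320.1 391.9] [362.8 207.5]
0.148 tabtop+ [320.4 313.5] [353.5 211.5]
0.148 head+ [320.  267.9] [351.8 222.1]
0.148 ring+ [319.4 168.1] [343.3 259. ]
0.148 eyebot [319.6 278.2] [357.7 233.1]
0.148 ringbot [319.1 223.3] [356.9 269.9]
0.152 tabtop- [320.1 384.7] [362.8 209. ]
0.152 tabtop+ [320.3 307.9] [353.5 212.9]
0.152 head+ [320.  264.3] [351.8 223.5]
0.152 ring+ [319.4 167.3] [343.3 260.4]
0.152 eyebot [319.6 275.2] [357.7 234.4]
0.152 ringbot [319.1 222.1] [356.9 271.2]
0.156 tabtop- [320.  377.8] [362.7 210.4]
0.156 tabtop+ [320.3 302.7] [353.5 214.3]
0.156 head+ [320.  260.9] [351.8 224.9]
0.156 ring+ [319.4 166.6] [343.3 261.7]
0.156 eyebot [319.5 272.4] [357.6 235.8]
0.156 ringbot [319.1 220.9] [356.9 272.4]
```

The picture shows the keeper folded in line (tip (392,286)), tab edge at (318,385), ring edge at (320,167): TCP is 152 mm above the foot, eye centred with the bar (z 0.201). Insert.

>>> {"op": "carry_out", "data": {
  "series": [
    {"dp": [0, 0.8, 0], "turn": 0, "claw": 1},
    {"dp": [0, 1.3, 0], "turn": 0, "claw": 1},
    {"dp": [0, 1.3, 0], "turn": 0, "claw": 1},
    {"dp": [0, 1.3, 0], "turn": 0, "claw": 1},
    {"dp": [0, 1.3, 0], "turn": 0, "claw": 1}
  ]
}}

```text
clock: 8.32
ee_pos: [0.5296, -0.0527, 0.2252]
tcp_rot: [0.0, 0.741, 0.672, 0.0]
force: [-0.5, -0.3, -1.0]
opening: 0.0095
grip_force: 39.2
```

>>> {"op": "carry_out", "data": {
  "series": [
    {"dp": [0, 1.3, 0], "turn": 0, "claw": 1},
    {"dp": [0, 1.3, 0], "turn": 0, "claw": 1},
    {"dp": [0, 1.3, 0], "turn": 0, "claw": 1},
    {"dp": [0, 1.3, 0], "turn": 0, "claw": 1},
    {"dp": [0, 1.3, 0], "turn": 0, "claw": 1}
  ]
}}

```text
clock: 8.73
ee_pos: [0.5943, -0.059, 0.225]
tcp_rot: [-0.0, 0.741, 0.672, -0.0]
force: [-0.0, -0.5, -1.5]
opening: 0.0095
grip_force: 39.2
```

>>> {"op": "carry_out", "data": {
  "series": [
    {"dp": [0, 0.8, 0], "turn": 0, "claw": 1},
    {"dp": [0, 0.4, 0], "turn": 0, "claw": 1},
    {"dp": [0, 0, 0], "turn": 0, "claw": 1},
    {"dp": [0, 0, 0.3], "turn": 0, "claw": 1},
    {"dp": [0, 0, 0.3], "turn": 0, "claw": 1}
  ]
}}

```text
clock: 9.15
ee_pos: [0.6048, -0.0609, 0.2192]
tcp_rot: [0.0, 0.741, 0.671, 0.0]
force: [-0.5, -0.1, -1.3]
opening: 0.009
grip_force: 39.3
```

>>> {"op": "carry_out", "data": {
  "series": [
    {"dp": [0, 0, 0.1], "turn": 0, "claw": 1},
    {"dp": [0, 0, 0.1], "turn": 0, "claw": 1},
    {"dp": [0, 0, 0.1], "turn": 0, "claw": 1},
    {"dp": [0, 0, 0.1], "turn": 0, "claw": 1},
    {"dp": [0, 0, 0], "turn": 0, "claw": 1}
  ]
}}

```text
clock: 9.57
ee_pos: [0.6048, -0.0611, 0.2164]
tcp_rot: [0.0, 0.741, 0.671, 0.0]
force: [-4.9, 1.1, 4.0]
opening: 0.0095
grip_force: 40.2
```

Contact with the bar at the expected height. Release part-way and check before lifting.

>>> {"op": "carry_out", "data": {
  "series": [
    {"dp": [0, 0, 0], "turn": 0, "claw": 0.82},
    {"dp": [0, 0, 0], "turn": 0, "claw": 0.76},
    {"dp": [0, 0, 0], "turn": 0, "claw": 0.74},
    {"dp": [0, 0, 0], "turn": 0, "claw": 0.74},
    {"dp": [0, 0, 0], "turn": 0, "claw": 0.74}
  ]
}}

```text
clock: 9.98
ee_pos: [0.6051, -0.0611, 0.2152]
tcp_rot: [0.0, 0.741, 0.671, 0.0]
force: [-0.1, 0.4, 0.5]
opening: 0.0219
grip_force: 0.0
```

>>> {"op": "carry_out", "data": {
  "series": [
    {"dp": [0, 0, -0.5], "turn": 0, "claw": 0.74},
    {"dp": [0, 0, -1], "turn": 0, "claw": 0.74},
    {"dp": [0, 0, -1.5], "turn": 0, "claw": 0.74},
    {"dp": [0, 0, -2.5], "turn": 0, "claw": 0.74},
    {"dp": [0, 0, -3], "turn": 0, "claw": 0.74}
  ]
}}

```text
clock: 10.4
ee_pos: [0.6042, -0.0609, 0.3002]
tcp_rot: [-0.001, 0.741, 0.671, -0.001]
force: [1.3, -0.0, -0.1]
opening: 0.0222
grip_force: 0.0
```

```bash
python3 - <<'E'
from h import *
s=ctrl.state();print(s['ee_pos'],yaw(),s['opening'],s['joint_positions'][5])
snap('scene','s5')
for ang in(-5.7,174.3):
  print(ang); plan(bar(.175,.28),ang)
E
```

```text
[ 0.60421753 -0.06090726  0.30023224] 84.3457504321404 0.022222491973089203 -0.08617957322415291
-5.7
13
([-0.0, -0.6, 0.2], 6.9)
([-0.1, -0.6, 0.2], 6.9)
([-0.2, -0.6, 0.2], 6.9)
([-0.2, -0.6, 0.2], 6.9)
([-0.3, -0.6, 0.2], 6.9)
([-0.4, -0.5, 0.2], 6.9)
([-0.4, -0.5, 0.2], 6.9)
([-0.5, -0.5, 0.3], 7.0)
([-0.5, -0.4, 0.2], 6.9)
([-0.6, -0.3, 0.3], 7.0)
([-0.6, -0.2, 0.2], 6.9)
([-0.7, -0.2, 0.3], 7.0)
([-0.6, -0.1, 0.2], 6.9)
174.3
13
([-0.0, -0.6, 0.2], -6.9)
([0.1, -0.6, 0.2], -6.9)
([0.2, -0.6, 0.2], -6.9)
([0.2, -0.6, 0.2], -6.9)
([0.3, -0.6, 0.2], -6.9)
([0.4, -0.5, 0.2], -6.9)
([0.4, -0.5, 0.2], -6.9)
([0.5, -0.5, 0.3], -6.9)
([0.5, -0.4, 0.2], -7.0)
([0.6, -0.3, 0.3], -6.9)
([0.6, -0.2, 0.2], -7.0)
([0.7, -0.2, 0.3], -6.9)
([0.6, -0.1, 0.2], -7.0)
```

>>> {"op": "carry_out", "data": {
  "series": [
    {"dp": [0, -0.6, 0], "turn": -7, "claw": 0.5},
    {"dp": [0.1, -0.6, 0], "turn": -7, "claw": 0.5},
    {"dp": [0.2, -0.6, 0], "turn": -7, "claw": 0.5},
    {"dp": [0.2, -0.6, 0], "turn": -7, "claw": 0.5},
    {"dp": [0.3, -0.6, 0], "turn": -7, "claw": 0.5}
  ]
}}

```text
clock: 10.87
ee_pos: [0.5739, -0.0577, 0.3015]
tcp_rot: [0.001, 0.502, 0.865, 0.0]
force: [-0.6, -0.0, 0.9]
opening: 0.0429
grip_force: 0.0
```

>>> {"op": "carry_out", "data": {
  "series": [
    {"dp": [0.4, -0.5, 0], "turn": -7, "claw": 0.5},
    {"dp": [0.4, -0.5, 0], "turn": -7, "claw": 0.5},
    {"dp": [0.5, -0.5, 0], "turn": -7, "claw": 0.5},
    {"dp": [0.5, -0.4, 0], "turn": -7, "claw": 0.5},
    {"dp": [0.6, -0.3, 0], "turn": -7, "claw": 0.5}
  ]
}}

```text
clock: 11.28
ee_pos: [0.541, -0.0555, 0.3015]
tcp_rot: [0.001, 0.219, 0.976, -0.0]
force: [0.3, -0.6, 0.7]
opening: 0.0429
grip_force: 0.0
```

>>> {"op": "carry_out", "data": {
  "series": [
    {"dp": [0.6, -0.2, 0], "turn": -7, "claw": 0.5},
    {"dp": [0.7, -0.2, 0], "turn": -7, "claw": 0.5},
    {"dp": [0.6, 0, 0], "turn": -6, "claw": 0.5},
    {"dp": [0, 0, 0], "turn": 0, "claw": 0.5},
    {"dp": [0, 0, 0], "turn": 0, "claw": 0.5}
  ]
}}

```text
clock: 11.7
ee_pos: [0.5219, -0.053, 0.3014]
tcp_rot: [0.001, 0.051, 0.999, -0.0]
force: [0.0, -0.2, -0.8]
opening: 0.0426
grip_force: 0.0
```

```bash
python3 - <<'E'
from h import *
s=ctrl.state();print(s['ee_pos'],yaw(),s['opening'],s['joint_positions'][5])
snap('wrist','w6');w=load('w6')
for n,X in dict(tcp=s['ee_pos'],piv=bar(.13,.2),tip=bar(.19,.2),g=bar(.175,.2),ringtab=bar(.092,.244),post=bar(0,.216)).items(): print(n,proj(w,X))
b=cv2.imread('pics/w6.png');cv2.imwrite('pics/w6b.png',cv2.convertScaleAbs(b,alpha=1.3))
plan(bar(.175,.185),174.3)
E
```

```text
[ 0.52186035 -0.05303882  0.30135691] 174.15059457002425 0.04261899634487127 -1.6677716900868593
tcp [316.5 312.8]
piv [317.2 296.2]
tip [317.  223.8]
g [317. 243.]
ringtab [317.3 373.6]
post [317.7 437.1]
4
([-0.0, 0.0, 2.9], -0.0)
([-0.0, 0.0, 2.9], -0.1)
([-0.0, 0.0, 2.9], -0.0)
([-0.1, 0.0, 2.9], -0.1)
```

View pics/w6b.png

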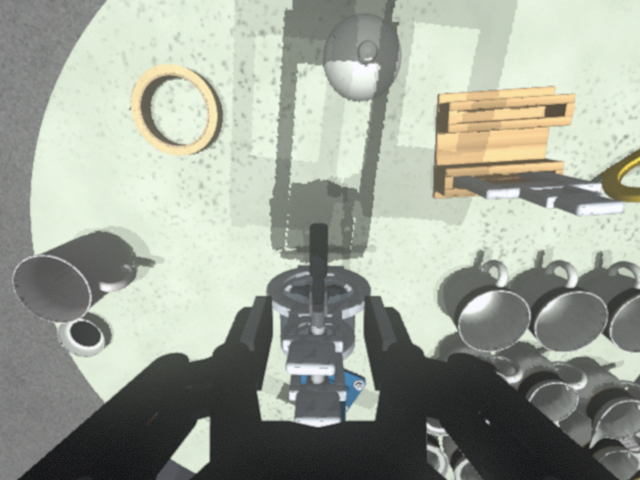

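Picture shows the ring gauge hanging (tab (311,365)) in front of the other (318,405), keeper in line with tip at (318,224) as predicted. Pinch the keeper.

>>> {"op": "carry_out", "data": {
  "series": [
    {"dp": [0, 0, 2.2], "turn": 0, "claw": 0.5},
    {"dp": [0, 0, 2.8], "turn": 0, "claw": 0.5},
    {"dp": [0, 0, 2.8], "turn": 0, "claw": 0.5},
    {"dp": [0, 0, 2.4], "turn": 0, "claw": 0.5},
    {"dp": [0, 0, 1.6], "turn": 0, "claw": 0.5}
  ]
}}

```text
clock: 12.17
ee_pos: [0.5207, -0.0528, 0.1795]
tcp_rot: [-0.001, 0.051, 0.999, 0.0]
force: [1.6, -0.7, -0.1]
opening: 0.0429
grip_force: 0.0
```

>>> {"op": "carry_out", "data": {
  "series": [
    {"dp": [0, 0, 0], "turn": 0, "claw": 0.7},
    {"dp": [0, 0, 0], "turn": 0, "claw": 0.8},
    {"dp": [0, 0, 0], "turn": 0, "claw": 0.9},
    {"dp": [0, 0, 0], "turn": 0, "claw": 0.9},
    {"dp": [0, 0, 0], "turn": 0, "claw": 1}
  ],
  "newtons": 30
}}

```text
clock: 12.58
ee_pos: [0.5219, -0.0529, 0.1834]
tcp_rot: [0.0, 0.05, 0.999, 0.0]
force: [-2.8, 2.2, -1.3]
opening: 0.0131
grip_force: 31.3
```

```bash
python3 - <<'E'
from h import *
s=ctrl.state();print(s['ee_pos'],yaw(),s['opening'],s['grip_force'],s['force'])
p=np.array(s['ee_pos']);r=.045;a=np.radians(yaw());M=np.array([np.cos(a),np.sin(a)])
th0=90
# arc from horizontal to upright in tool x (outward positive), z(down)
prev=(r,0)
for th in range(80,-11,-10):
  q=(r*np.sin(np.radians(th)),r*np.cos(np.radians(th)));print(th,'dx %.2f dz %.2f'%((q[0]-prev[0])*100,-(q[1]-prev[1])*100));prev=q
E
```

```text
[ 0.52193386 -0.05286086  0.18337576] 174.32112523106696 0.013061818639787365 31.338399052619934 [-2.84984608  2.22286291 -1.33782226]
80 dx -0.07 dz -0.78
70 dx -0.20 dz -0.76
60 dx -0.33 dz -0.71
50 dx -0.45 dz -0.64
40 dx -0.55 dz -0.55
30 dx -0.64 dz -0.45
20 dx -0.71 dz -0.33
10 dx -0.76 dz -0.20
0 dx -0.78 dz -0.07
-10 dx -0.78 dz 0.07
```

>>> {"op": "carry_out", "data": {
  "series": [
    {"dp": [-0.1, 0, -0.8], "turn": 0, "claw": 1},
    {"dp": [-0.2, 0, -0.8], "turn": 0, "claw": 1},
    {"dp": [-0.3, 0, -0.7], "turn": 0, "claw": 1},
    {"dp": [-0.4, 0, -0.6], "turn": 0, "claw": 1},
    {"dp": [-0.6, 0, -0.6], "turn": 0, "claw": 1}
  ]
}}

```text
clock: 13.0
ee_pos: [0.5371, -0.0545, 0.2179]
tcp_rot: [-0.001, 0.049, 0.999, 0.0]
force: [-3.6, 1.9, -7.0]
opening: 0.0132
grip_force: 29.2
```

>>> {"op": "carry_out", "data": {
  "series": [
    {"dp": [-0.6, 0, -0.4], "turn": 0, "claw": 1},
    {"dp": [-0.7, 0, -0.3], "turn": 0, "claw": 1},
    {"dp": [-0.8, 0, -0.2], "turn": 0, "claw": 1},
    {"dp": [-0.8, 0, -0.1], "turn": 0, "claw": 1},
    {"dp": [0, 0, 0], "turn": 0, "claw": 1}
  ]
}}

```text
clock: 13.42
ee_pos: [0.5676, -0.0576, 0.2291]
tcp_rot: [0.001, 0.049, 0.999, -0.0]
force: [-3.9, 1.8, 1.4]
opening: 0.0131
grip_force: 29.5
```

>>> {"op": "carry_out", "data": {
  "series": [
    {"dp": [-0.2, 0, 0], "turn": 0, "claw": 1},
    {"dp": [-0.2, 0, 0], "turn": 0, "claw": 1},
    {"dp": [-0.2, 0, 0], "turn": 0, "claw": 1},
    {"dp": [0, 0, 0], "turn": 0, "claw": 1},
    {"dp": [0, 0, 0], "turn": 0, "claw": 1}
  ]
}}

```text
clock: 13.83
ee_pos: [0.573, -0.0582, 0.2291]
tcp_rot: [0.001, 0.049, 0.999, -0.0]
force: [-4.3, 2.9, 0.8]
opening: 0.0128
grip_force: 29.1
```

Still no stop met. I'll release, and finish by pushing with shut fingers from outside.

>>> {"op": "carry_out", "data": {
  "series": [
    {"dp": [0, 0, 0], "turn": 0, "claw": 0.7},
    {"dp": [0, 0, 0], "turn": 0, "claw": 0.6},
    {"dp": [0, 0, -1], "turn": 0, "claw": 0.6},
    {"dp": [0, 0, -2.5], "turn": 0, "claw": 0.6},
    {"dp": [0, 0, -3.5], "turn": 0, "claw": 0.6}
  ]
}}

```text
clock: 14.25
ee_pos: [0.5711, -0.0579, 0.2958]
tcp_rot: [-0.002, 0.049, 0.999, 0.0]
force: [0.7, 0.3, 0.3]
opening: 0.0341
grip_force: 0.0
```

>>> {"op": "carry_out", "data": {
  "series": [
    {"dp": [1.6, 0, 0], "turn": 0, "claw": 1},
    {"dp": [1.6, 0, 0], "turn": 0, "claw": 1},
    {"dp": [1.6, 0, 0], "turn": 0, "claw": 1},
    {"dp": [0, 0, 0], "turn": 0, "claw": 1},
    {"dp": [0, 0, 0], "turn": 0, "claw": 1}
  ]
}}

```text
clock: 14.67
ee_pos: [0.5249, -0.0535, 0.2989]
tcp_rot: [0.001, 0.049, 0.999, -0.0]
force: [-0.1, 0.2, 0.8]
opening: 0.0
grip_force: 0.0
```

>>> {"op": "carry_out", "data": {
  "series": [
    {"dp": [0, 0, 1], "turn": 0, "claw": 1},
    {"dp": [0, 0, 1.8], "turn": 0, "claw": 1},
    {"dp": [0, 0, 1.8], "turn": 0, "claw": 1},
    {"dp": [0, 0, 1.4], "turn": 0, "claw": 1},
    {"dp": [0, 0, 0], "turn": 0, "claw": 1}
  ]
}}

```text
clock: 15.08
ee_pos: [0.5231, -0.053, 0.2328]
tcp_rot: [-0.003, 0.049, 0.999, 0.0]
force: [-1.0, -0.2, -0.7]
opening: -0.0001
grip_force: 0.0
```

>>> {"op": "carry_out", "data": {
  "series": [
    {"dp": [-0.5, 0, 0], "turn": 0, "claw": 1},
    {"dp": [-0.5, 0, 0], "turn": 0, "claw": 1},
    {"dp": [-0.4, 0, 0], "turn": 0, "claw": 1},
    {"dp": [-0.3, 0, 0], "turn": 0, "claw": 1},
    {"dp": [-0.2, 0, 0], "turn": 0, "claw": 1}
  ]
}}

```text
clock: 15.5
ee_pos: [0.5444, -0.0553, 0.2382]
tcp_rot: [0.001, 0.049, 0.999, -0.0]
force: [-1.4, -0.1, 0.5]
opening: 0.0001
grip_force: 0.5
```

>>> {"op": "carry_out", "data": {
  "series": [
    {"dp": [-0.2, 0, 0], "turn": 0, "claw": 1},
    {"dp": [-0.2, 0, 0], "turn": 0, "claw": 1},
    {"dp": [-0.1, 0, 0], "turn": 0, "claw": 1},
    {"dp": [-0.1, 0, 0], "turn": 0, "claw": 1},
    {"dp": [-0.1, 0, 0], "turn": 0, "claw": 1}
  ]
}}

```text
clock: 15.92
ee_pos: [0.5504, -0.0559, 0.2373]
tcp_rot: [-0.0, 0.049, 0.999, 0.0]
force: [-1.2, -0.1, 0.9]
opening: 0.0002
grip_force: 0.5
```

>>> {"op": "carry_out", "data": {
  "series": [
    {"dp": [-0.1, 0, 0], "turn": 0, "claw": 1},
    {"dp": [-0.1, 0, 0], "turn": 0, "claw": 1},
    {"dp": [-0.1, 0, 0], "turn": 0, "claw": 1},
    {"dp": [-0.1, 0, 0], "turn": 0, "claw": 1},
    {"dp": [0, 0, 0], "turn": 0, "claw": 1}
  ]
}}

```text
clock: 16.33
ee_pos: [0.5536, -0.0562, 0.2373]
tcp_rot: [-0.001, 0.049, 0.999, 0.0]
force: [-7.1, 0.2, 3.3]
opening: -0.0
grip_force: 3.3
```

>>> {"op": "carry_out", "data": {
  "series": [
    {"dp": [-0.1, 0, 0], "turn": 0, "claw": 1},
    {"dp": [-0.1, 0, 0], "turn": 0, "claw": 1},
    {"dp": [0, 0, 0], "turn": 0, "claw": 1},
    {"dp": [0, 0, 0], "turn": 0, "claw": 1},
    {"dp": [0, 0, 0], "turn": 0, "claw": 1}
  ]
}}

```text
clock: 16.75
ee_pos: [0.5541, -0.0562, 0.2373]
tcp_rot: [-0.003, 0.049, 0.999, 0.0]
force: [-15.6, 1.8, 8.5]
opening: -0.0002
grip_force: 8.1
```

The stop is met (15 N, no further travel). Back off and rise clear, then check numerically.

>>> {"op": "carry_out", "data": {
  "series": [
    {"dp": [0.5, 0, 0], "turn": 0, "claw": 1},
    {"dp": [1.5, 0, 0], "turn": 0, "claw": 1},
    {"dp": [1.5, 0, 0], "turn": 0, "claw": 1},
    {"dp": [1, 0, -2], "turn": 0, "claw": 1},
    {"dp": [0, 0, -3], "turn": 0, "claw": 1}
  ]
}}

```text
clock: 17.17
ee_pos: [0.5085, -0.0514, 0.2841]
tcp_rot: [-0.003, 0.049, 0.999, 0.001]
force: [-0.1, 0.1, -0.2]
opening: -0.0001
grip_force: 0.0
```

>>> {"op": "carry_out", "data": {
  "series": [
    {"dp": [0, 0, -3], "turn": 0, "claw": 1},
    {"dp": [0, 0, -3], "turn": 0, "claw": 1},
    {"dp": [0, 0, 0], "turn": 0, "claw": 1},
    {"dp": [0, 0, 0], "turn": 0, "claw": 1},
    {"dp": [0, 0, 0], "turn": 0, "claw": 1}
  ]
}}

```text
clock: 17.58
ee_pos: [0.5117, -0.052, 0.3468]
tcp_rot: [0.0, 0.049, 0.999, 0.0]
force: [-0.1, -0.4, -0.4]
opening: 0.0001
grip_force: 0.0
```

```bash
python3 - <<'E'
from h import *
s=ctrl.state();print(s['ee_pos'],s['force'])
snap('wrist','w7');w=load('w7');im=w['pixels'].mean(2)
for th in(0,10,20,90): 
  r=np.radians(th);X=[bar(.13+.06*np.sin(r)*k,.2+.06*np.cos(r)*k) for k in(0,.5,1)];print(th,[proj(w,x).tolist() for x in X])
print('ringtab',proj(w,bar(.092,.244)),'hung',proj(w,bar(.045,.244)))
u=int(proj(w,bar(.13,.26))[0])
for du in(-8,0,8): print(du,im[170:400:5,u+du].astype(int).tolist())
# scene: compare start and end regions near keeper and elsewhere
a=load('s0')['pixels'];snap('scene','s7');b=load('s7')['pixels']
d=cv2.absdiff(cv2.GaussianBlur(a,(5,5),0),cv2.GaussianBlur(b,(5,5),0)).max(2)
n,_,st,c=cv2.connectedComponentsWithStats((d>35).astype(np.uint8))
print([tuple(x) for x in st[1:] if x[4]>12],proj(load('s7'),bar(.13,.26)))
E
```

```text
[ 0.51169065 -0.05200713  0.34680553] [-0.12221979 -0.43323749 -0.39425407]
0 [[317.1, 282.7], [317.0, 298.4], [316.9, 317.4]]
10 [[317.1, 282.7], [317.0, 292.6], [316.9, 304.8]]
20 [[317.1, 282.7], [317.0, 286.5], [316.9, 291.2]]
90 [[317.1, 282.7], [317.1, 252.6], [317.1, 220.6]]
ringtab [317.  346.4] hung [317.  390.9]
-8 [162, 163, 108, 96, 96, 96, 92, 91, 93, 92, 87, 92, 100, 90, 92, 90, 91, 92, 79, 141, 76, 80, 57, 60, 81, 64, 64, 64, 64, 61, 62, 62, 61, 60, 61, 43, 42, 40, 39, 36, 35, 35, 33, 29, 29, 29]
0 [160, 161, 93, 96, 94, 93, 94, 92, 92, 92, 91, 93, 105, 103, 103, 72, 101, 102, 73, 79, 78, 56, 53, 53, 50, 47, 47, 48, 46, 44, 45, 43, 42, 40, 40, 38, 39, 38, 37, 35, 31, 34, 32, 39, 188, 116]
8 [162, 161, 95, 96, 94, 94, 93, 91, 91, 92, 91, 100, 105, 104, 100, 117, 95, 102, 86, 152, 71, 65, 79, 70, 59, 65, 63, 63, 61, 61, 61, 60, 59, 59, 64, 53, 38, 38, 35, 33, 32, 30, 32, 29, 39, 31]
[(np.int32(329), np.int32(0), np.int32(129), np.int32(44), np.int32(1885)), (np.int32(318), np.int32(9), np.int32(19), np.int32(33), np.int32(500)), (np.int32(459), np.int32(15), np.int32(130
[... 1567 characters left out ...]
int32(2096)), (np.int32(320), np.int32(271), np.int32(104), np.int32(79), np.int32(2794)), (np.int32(306), np.int32(273), np.int32(12), np.int32(8), np.int32(68)), (np.int32(563), np.int32(276), np.int32(14), np.int32(11), np.int32(131)), (np.int32(309), np.int32(282), np.int32(6), np.int32(6), np.int32(30)), (np.int32(296), np.int32(286), np.int32(32), np.int32(40), np.int32(424)), (np.int32(426), np.int32(319), np.int32(19), np.int32(12), np.int32(98)), (np.int32(438), np.int32(318), np.int32(50), np.int32(50), np.int32(1145)), (np.int32(530), np.int32(362), np.int32(21), np.int32(31), np.int32(228)), (np.int32(429), np.int32(368), np.int32(97), np.int32(52), np.int32(2572))] [331.1 198.4]
```

The keeper region is unchanged from the start (upright), the ring gauge now appears on the bar, and the arm is clear.

```bash
python3 -c "
from rig import ctrl
print(ctrl.job_done())"
```

```text
the job is handed in; nothing more can be done
None
```

The ring gauge hangs by its eye in front of the hanging gauge, the keeper is back up against its upright stop, and the job was handed in after about 18 s of the 72 s; the judge gave no verdict.

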